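Stack two drill cases on the sloped stand

TASK

The two grey steel drill cases belong on the sloped wooden stand at the left end of the bench, where they lie back against the backboard so that the drill press's vibration cannot walk them off. Lay the deep case flat on the slope between the two low rails, then the shallow case squarely on top of it, both with their catches towards the front (the high end of the slope) and pushed right back against the backboard. Set them down rather than dropping them, and leave the tape measure, the turned cup and the small offcut where they are.

Things in the scene. Friction and masses are not known exactly. Their poses are not given: they have to be found in the camera images.
- deep_case: the deep drill case, closed grey pressed steel, about 0.5 kg: 120 mm long (x), 60 mm wide (y; flat sides, grip here), 48 mm high (z). Origin: centre of its underside; z up through the lid, +x to the hinge end (back), -x to the end with the small steel catch (front). Starts flat on the bench right of the stand (either case nearer), catch roughly towards the robot.
- shallow_case: the shallow drill case, closed grey pressed steel, about 0.3 kg: 120 mm long (x), 60 mm wide (y; flat sides, grip here), 32 mm high (z). Origin: centre of its underside; z up through the lid, +x to the hinge end (back), -x to the end with the small steel catch (front). Starts flat on the bench right of the stand (either case nearer), catch roughly towards the robot.
- deep_case_catch (a point): the catch on the front end of the deep case (case frame: x -60, z 29 mm); stands 3 mm proud of the end
- shallow_case_catch (a point): the catch on the front end of the shallow case (case frame: x -60, z 17 mm); stands 3 mm proud of the end
- stand: fixed plywood stand, foot 190 x 110 mm; origin under the foot 8 mm ahead of its middle, x level to the back. Its board, 110 mm wide, 150 mm long, falls towards +x (away from the robot) at 0.30 rad, from 69 mm height in front to 25 mm at the back, where a backboard 110 mm wide, 90 mm high, 9 mm thick stands square to it, leaning back. Starts yawed up to 0.25 rad.
- stand_corner (a point): middle of the line where slope meets backboard (stand frame x 70, z 25 mm). x: down the slope into the backboard (its face is x = 0); y: across; z: square off the slope (z = 0), along the backboard. Low rails 10 mm high, 10 wide, inner faces at y = +-35 mm, x -125 to -7 mm.
- stand_seat (a point): on the slope, same axes as stand_corner, 60 mm up the slope from the backboard: where the deep case's origin belongs; the shallow case's belongs 48 mm along z from it. A 60 mm case has 5 mm to spare to each rail. Cases do not slide down the slope by themselves: friction holds them.
- tape_measure: tape measure, 62 x 80 x 32 mm, a bystander behind the stand; origin under its centre
- turned_cup: turned wooden cup, 58 mm across, 75 mm high, a bystander at the back of the bench; origin under its centre
- offcut_b: reddish wood offcut, 40 x 75 x 25 mm, a bystander behind right; origin under its centre

How it is judged (in metres and radians):
On the way:
1. the deep case lies flat on the slope between the rails, catch to the front, back end against the backboard (x of deep_case in the frame of stand_corner between -0.067 and -0.055 m and y of deep_case in the frame of stand_corner between -0.015 and 0.015 m and z of deep_case in the frame of stand_corner between -0.004 and 0.004 m and angle between the z axis of deep_case and the z axis of stand_corner, either way round below 0.06 rad and angle between the x axis of deep_case and the x axis of stand_corner, either way round below 0.12 rad and x of deep_case_catch in the frame of stand_corner below -0.09 m and linear speed of deep_case below 0.02 m/s), for 0.2 s.
At the end, for the whole second after the job is handed in: The deep case lies on the slope between the rails, the shallow one on it, at rest: catches to the front, back ends within 7 mm of the backboard, within 15 mm of the middle and 4 mm of the seated height, flat within 0.06 rad and straight within 0.12 rad (all of step 1 and x of shallow_case in the frame of stand_corner between -0.067 and -0.055 m and y of shallow_case in the frame of stand_corner between -0.015 and 0.015 m and z of shallow_case in the frame of stand_corner between 0.044 and 0.052 m and angle between the z axis of shallow_case and the z axis of stand_corner, either way round below 0.06 rad and angle between the x axis of shallow_case and the x axis of stand_corner, either way round below 0.12 rad and x of shallow_case_catch in the frame of stand_corner below -0.09 m and linear speed of shallow_case below 0.02 m/s); the robot touches nothing.
It fails at once if a case is dropped (falls freely by more than about 2 cm) ((linear speed of deep_case above 0.65 m/s and contact force between deep_case and the arm below 0.05 N and contact force between deep_case and the fingers below 0.05 N) or (linear speed of shallow_case above 0.65 m/s and contact force between shallow_case and the arm below 0.05 N and contact force between shallow_case and the fingers below 0.05 N)).
It fails at once if the tape measure, the turned cup or the offcut is shifted by more than 4 cm (distance of any of tape_measure, turned_cup, offcut_b from where it was at the start of the episode above 0.04 m).
It also fails if it takes over 51 s, if anything falls off the work surface, if the arm or the gripper's body presses on something with over 40 N, if the wrist force passes 120 N, or if a joint passes its speed limit or range.

ROBOT

A 6-joint arm with a two-finger parallel gripper is mounted at the origin on a cart in front of the work surface, level with it; the furniture and walls round the work are solid. World frame = base frame: x ahead of the robot, y to its left, z up, the work surface at z = 0. Lengths are in mm, angles in rad, forces in N, time in s.
With the tool pointing down it reaches from about 300 to 775 mm from the base axis. Payload 14.6 kg.
Tool frame: the origin (TCP) lies midway between the tips of the shut fingers; the grasp point (between the pads) lies 19 mm behind it; z points along the fingers, y is the line along which they close (so a half turn about z gives the same grasp; the last joint's range is limited). The gripper opens to 94 mm and grips with 3 to 60 N. Pads are 16 mm wide; open, the fingers measure 119 mm over their backs; the gripper's body (75 mm by 177 mm) begins 78 mm behind the grasp point.
Start: joints at [1.2, 0.3, 1.521, -0, 1.321, -0.067], TCP at [164.529, 524.804, 205.446] pointing down, gripper open.
Joint ranges: [-3.03, 3.03], [-0.79, 2.21], [0.23, 2.52], [-1.04, 4.18], [0, 3.07], [-2.55, 2.55]. Speed limits (rad/s): [2.22, 2.22, 2.57, 3.14, 3.14, 3.14].

INTERFACE

Orientations are given as [roll, pitch, yaw] about the fixed x, y, z axes, in that order (R = Rz(yaw) Ry(pitch) Rx(roll)).
In Python, from cell import * gives the robot as it stands. The module is installed in compiled form; this text tells all that it offers.
- The arm moves only by the tool servo_tool, never from a script. Its argument "motion" is a list of rows, each an object of numbers: "wx", "wy", "wz": the turn, a rotation vector about the tool's x, y, z in units of 2 rad (1.0 is 2 rad); "dx", "dy", "dz": the shift along the tool's x, y, z in units of 10 cm (1.0 is 10 cm); "fingers": the closure, from -1 (fully open) to 1 (shut). In form: [{"wx": .., "wy": .., "wz": .., "dx": .., "dy": .., "dz": .., "fingers": ..}, ...]. A call has 1 to 10 rows; each row is the pose to reach, as a shift and turn from the pose commanded when the call began, along the tool's axes at that moment; what a row does not reach only later rows make up. A row lasts 1/10 s, in which the tool goes at most 50 mm and 8.59 degrees, less where a joint would pass 70% of its speed; a pose out of reach is approached as far as the arm can. A call with a number of a shift or a turn outside -1 to 1 is refused whole. A call with a gripper value outside its range is refused whole. The fingers move at their own pace and stop on an object; "newtons" is the grip in N (left out, the last holds). Time passes only in rows, so rows that repeat a pose let the fingers close. It gives the time, the measured TCP pose, the force, the opening and the grip force at its end, in the units of the state.
- read_state(): the state, without advancing time (a new reading comes with each control period).
- camera(name): name is "side" or "top"; returns a dict with "image" (480x640x3 uint8, red, green, blue), "fx", "fy", "cx", "cy" (pixels), "R" (3x3) and "t" (3): a world point X has camera coordinates R X + t. Camera axes: x right, y down, z forward; pixel columns grow to the right and rows downward; lengths in mm; the calibration is good to about 2 mm. A picture is of the moment at which its call begins. There is no depth.
- sign_off(): hands the job in; it is judged then, once.
Trained networks look in a picture, given as the dict that the camera call returned (one of the last four; its "shot" number tells which), for a name from the list of things; names that differ only in an ending like _2 or _b are one class to them, and where a whole thing is asked for, a point or a joint stands for the part that bears it (a point fixed in the world has none). Each returns a list of dicts, best first, with "conf" (0 to 1); they miss things now and then, are a little off and sometimes report something else, mostly with a low value. They report only what shows in the picture. A call takes as long as a camera call.
- spot_in(query, picture): "location" ([column, row] in pixels, amid what is visible of it).
- trace(query, picture): "pixels" (480x640 bool, what is visible of it) and "location" ([column, row] in pixels, amid what is visible of it).
The state is a dict: "clock": time; "joints": joint angles; "qd": joint speeds; "effort": joint torques, N m; "eef_pos": TCP position; "eef_rot": TCP orientation; "wrist_force": force on the tool from outside, world axes, zero at the start; "moment": the same for the moment, N m; "finger_gap": finger opening in mm; "finger_force": force on a finger pad.
Only numpy, scipy, OpenCV 4.12 (cv2) and the standard library are available. Lean on these libraries where they do the work, as an engineer would, in place of code of your own. Each camera call takes 0.05 s, during which the arm holds its last target. There are 200 camera calls.

## Working session

There is one attempt and no reset: what is moved stays moved. The work goes in short steps, Python scripts to look and compute and a tool call to move; the robot and the scene stay as the last step left them, time stands still between calls to the robot, and variables do not carry over. Pictures are saved under pics/ and viewed, at most 10 in all, crops included, and the job is handed in when it is done.

Besides the shell and the picture viewer there is one more tool, called by a JSON object that holds its "fn" and its "kwargs". servo_tool: Moves the arm, as the interface text tells. Its arguments: {"type":"object","properties":{"motion":{"type":"array","items":{"type":"object","properties":{"wx":{"type":"number"},"wy":{"type":"number"},"wz":{"type":"number"},"dx":{"type":"number"},"dy":{"type":"number"},"dz":{"type":"number"},"fingers":{"type":"number"}}}},"newtons":{"type":"number"}},"required":["motion"]}

```bash
mkdir -p pics
cat > h.py <<'E'
from cell import *
import numpy as np, cv2
def ray(cam,px):
    d=np.array([(px[0]-cam["cx"])/cam["fx"],(px[1]-cam["cy"])/cam["fy"],1.0])
    R=np.array(cam["R"]);t=np.array(cam["t"])
    return -R.T@t, R.T@d
def onz(cam,px,z):
    o,d=ray(cam,px); return o+d*(z-o[2])/d[2]
def proj(cam,X):
    c=np.array(cam["R"])@np.array(X,float)+np.array(cam["t"])
    return np.array([cam["fx"]*c[0]/c[2]+cam["cx"],cam["fy"]*c[1]/c[2]+cam["cy"]])
E
python3 - <<'E'
from h import *
print(read_state())
for n in ("top","side"):
    c=camera(n); cv2.imwrite(f"pics/{n}0.png",c["image"][:,:,::-1])
    print(n,c["fx"],c["cx"],c["cy"],np.round(c["R"],3).tolist(),np.round(c["t"],1))
    print(" campos",ray(c,(0,0))[0])
    for q in ("deep_case","shallow_case","deep_case_catch","shallow_case_catch","stand"):
        for r in trace(q,c)[:2]:
            m=r["pixels"].astype(np.uint8)
            print(q,round(r["conf"],2),np.round(r["location"]),m.sum(),[np.round(v,1) for v in cv2.minAreaRect(cv2.findNonZero(m))] if m.sum() else "")
E
```

```text
{'clock': 0.0, 'joints': array([ 1.20034700e+00,  3.00458091e-01,  1.52158191e+00, -1.75573877e-05,
        1.32070310e+00, -6.66093371e-02]), 'qd': array([ 0.00091114, -0.00023935,  0.00122722,  0.00090983,  0.00109183,
       -0.00319133]), 'effort': array([-2.75605358e-03, -5.31795931e+01, -3.52746928e+01,  7.07147084e-02,
        2.43282382e-02, -1.09408475e-04]), 'eef_pos': array([164.46872275, 524.55620615, 204.89311896]), 'eef_rot': array([-3.14044363e+00, -5.96049436e-05,  2.83775699e+00]), 'wrist_force': array([0.27435887, 0.15970515, 0.30342508]), 'moment': array([-0.00161585,  0.02317634,  0.01177721]), 'finger_force': 0.0, 'finger_gap': 93.85900253782239}
top 455.84081830966073 317.9220797223155 231.57366926897348 [[-0.002, -1.0, -0.005], [-0.992, 0.002, -0.127], [0.127, 0.005, -0.992]] [2.0000e-01 5.6150e+02 1.1128e+03]
 campos [ 415.4526634    -6.87353095 1175.19737144]
deep_case 0.72 [402. 261.] 1209 [array([400. , 266.6]), array([26.7, 48. ]), np.float64(9.2)]
shallow_case 0.67 [328. 252.] 1136 [array([330., 251.]), array([48.7, 24.4]), np.float64(71.1)]
deep_case_cat
[... 282 characters left out ...]

side 557.1614824756783 324.4378474356566 231.4164677905443 [[-0.907, 0.422, 0.013], [0.362, 0.794, -0.489], [-0.217, -0.438, -0.872]] [ 489.9 -154.2 1285.1]
 campos [ 778.52036684  478.55862045 1039.2871452 ]
deep_case 0.81 [313. 158.] 1766 [array([312.7, 161.1]), array([33.5, 54.6]), np.float64(80.5)]
shallow_case 0.95 [327. 233.] 1661 [array([328.2, 231.7]), array([30.8, 57.4]), np.float64(49.4)]
deep_case_catch 0.78 [315. 158.] 1752 [array([312.9, 161.4]), array([33.7, 54.9]), np.float64(78.7)]
shallow_case_catch 0.75 [328. 232.] 1706 [array([328.8, 231.8]), array([31.2, 57.2]), np.float64(50.8)]
stand 0.67 [368. 338.] 6369 [array([366.5, 332.2]), array([ 74. , 102.8]), np.float64(56.0)]
```

Run:
```python
import cv2
a=cv2.imread("pics/top0.png")[150:350,160:460]; cv2.imwrite("pics/topc.png",cv2.resize(a,None,fx=2.6,fy=2.6,interpolation=cv2.INTER_CUBIC))
b=cv2.imread("pics/side0.png")[100:420,230:500]; cv2.imwrite("pics/sidec.png",cv2.resize(b,None,fx=1.85,fy=1.85,interpolation=cv2.INTER_CUBIC))
```

```text
(no output)
```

View pics/topc.png

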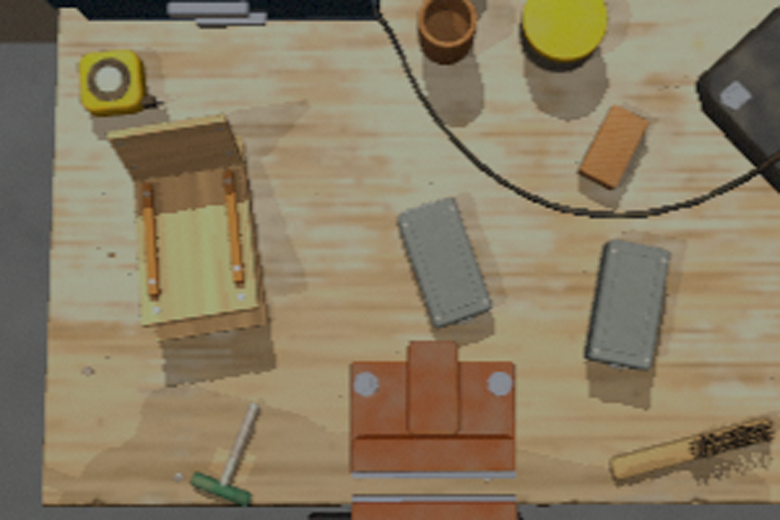

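View pics/sidec.png

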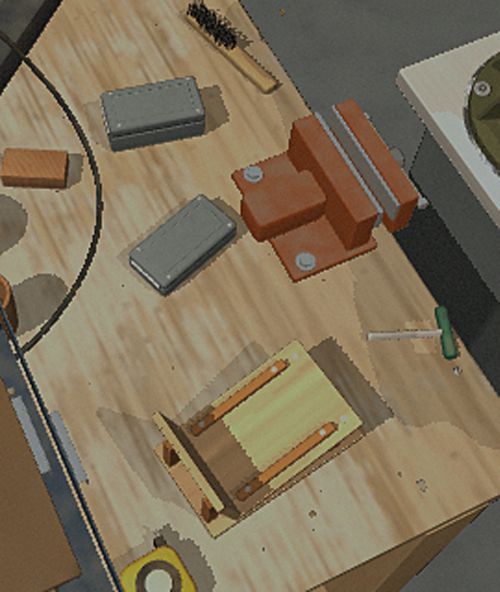

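```bash
cat >> h.py <<'E'
from scipy.optimize import least_squares, minimize
def Rz(a): return np.array([[np.cos(a),-np.sin(a),0],[np.sin(a),np.cos(a),0],[0,0,1]])
A=0.30
RS=np.array([[np.cos(A),0,np.sin(A)],[0,1,0],[-np.sin(A),0,np.cos(A)]])  # corner frame in stand frame
def corner2world(st,P): # st=x,y,yaw
    return Rz(st[2])@(np.array([70,0,25])+RS@np.array(P,float))+np.array([st[0],st[1],0])
def box(L,W,H): return np.array([[sx*L/2,sy*W/2,z] for sx in(-1,1) for sy in(-1,1) for z in(0,H)],float)
def sil(cam,X):
    m=np.zeros((480,640),np.uint8); p=np.array([proj(cam,x) for x in X])
    cv2.fillConvexPoly(m,cv2.convexHull((p*16).round().astype(np.int32)),1,shift=4); return m>0
def fitbox(dims,masks,x0): # masks: list of (cam,mask)
    B=box(*dims)
    def f(v):
        X=B@Rz(v[2]/100).T+[v[0],v[1],0]; s=0
        for c,m in masks:
            q=sil(c,X); s-=(q&m).sum()/(q|m).sum()
        return s
    best=None
    for dy in(0,):
        r=minimize(f,x0,method="Nelder-Mead",options=dict(initial_simplex=np.array(x0)+np.array([[0,0,0],[15,0,0],[0,15,0],[0,0,15]]),xatol=.1,fatol=1e-4))
        best=r
    return best.x*[1,1,.01],best.fun
E
cat > m1.py <<'E'
from h import *
c={n:camera(n) for n in("top","side")}
for q,d,px,yaw in(("deep_case",(120,60,48),(401,266),-12),("shallow_case",(120,60,32),(331,250),18)):
    ms=[]
    for n in c:
        r=trace(q,c[n])[0]; ms.append((c[n],np.array(r["pixels"])))
    p=onz(c["top"],px,d[2])
    v,s=fitbox(d,ms,[p[0],p[1],yaw]); print(q,np.round(v,3),s)
    for m in ms: print("   single",np.round(fitbox(d,[m],[p[0],p[1],yaw])[0],3))
T=lambda u,v:(160+u/2.6,150+v/2.6); S=lambda u,v:(230+u/1.85,100+v/1.85)
pts=[("top",T(143,326),(-150,55,0)),("top",T(153,297),(-125,40,10)),("top",T(238,283),(-125,-40,10)),
("top",T(148,184),(-7,40,10)),("top",T(228,170),(-7,-40,10)),
("side",S(297,341),(-150,-55,0)),("side",S(361,424),(-150,55,0)),("side",S(285,366),(-125,-40,10)),("side",S(333,428),(-125,40,10)),("side",S(155,413),(0,-55,90))]
f=lambda v:np.concatenate([proj(c[n],corner2world(v,P))-px for n,px,P in pts])
r=least_squares(f,[400,210,.1],loss="soft_l1",x_scale=[10,10,.1]); print(np.round(r.x,3)); print(np.round(f(r.x).reshape(-1,2),1).tolist())
E
python3 m1.py
```

```text
deep_case [ 4.72972e+02 -2.07916e+02 -1.71000e-01] -1.7417662518548056
   single [ 4.71598e+02 -2.07454e+02 -1.88000e-01]
   single [ 4.74373e+02 -2.06127e+02 -2.64000e-01]
shallow_case [ 5.14495e+02 -3.12090e+01  3.24000e-01] -1.8201532242740417
   single [ 5.14835e+02 -3.09920e+01  3.32000e-01]
   single [ 5.15382e+02 -2.92740e+01  3.23000e-01]
[5.34406e+02 2.09235e+02 1.48000e-01]
[[-1.9, -1.2], [-1.2, -2.0], [-1.2, -1.5], [-1.6, -1.7], [-1.0, -1.0], [-0.1, -2.2], [1.4, -0.7], [-0.2, -2.8], [0.0, -2.1], [1.7, -2.2]]
```

```bash
sed -i 's|T=lambda.*|T=lambda u,v:((u+.5)/2.6+159.5,(v+.5)/2.6+149.5); S=lambda u,v:((u+.5)/1.85+229.5,(v+.5)/1.85+99.5)|' m1.py
cat >> m1.py <<'E'
def ov(n,st,x0,y0,w,h,k):
    im=cv2.resize(c[n]["image"][y0:y0+h,x0:x0+w,::-1],None,fx=k,fy=k,interpolation=cv2.INTER_CUBIC)
    def ln(Ps,col):
        p=np.array([(proj(c[n],corner2world(st,P))-[x0,y0]+.5)*k-.5 for P in Ps]); cv2.polylines(im,[(p*16).round().astype(np.int32)],True,col,1,cv2.LINE_AA,4)
    ln([(-150,-55,0),(-150,55,0),(0,55,0),(0,-55,0)],(255,0,0))
    ln([(0,-55,0),(0,55,0),(0,55,90),(0,-55,90)],(0,0,255))
    for s in(1,-1): ln([(-125,s*35,10),(-125,s*45,10),(-7,s*45,10),(-7,s*35,10)],(0,160,0))
    return im
st=r.x
a=ov("top",st,195,190,75,100,5.6); b=ov("side",st,305,275,130,120,3)
b=ov("side",st,308,275,120,130,3.2); h=max(a.shape[0],b.shape[0])
pad=lambda i:cv2.copyMakeBorder(i,0,h-i.shape[0],0,0,0)
o=np.hstack([pad(a),pad(b)]); print(o.shape); cv2.imwrite("pics/ov.png",o[:600,:806][:, :800])
E
python3 m1.py
```

```text
deep_case [ 4.71415e+02 -2.05931e+02 -1.79000e-01] -1.7844580865896265
   single [ 4.70638e+02 -2.06534e+02 -2.17000e-01]
   single [ 4.72585e+02 -2.05866e+02 -2.75000e-01]
shallow_case [ 5.13693e+02 -3.15070e+01  3.07000e-01] -1.7964263411987131
   single [ 5.13846e+02 -3.09100e+01  3.23000e-01]
   single [ 5.16354e+02 -3.19960e+01  3.22000e-01]
[5.34827e+02 2.09362e+02 1.51000e-01]
[[-1.6, -1.0], [-0.9, -1.8], [-0.9, -1.4], [-1.4, -1.5], [-0.8, -0.9], [-0.2, -1.8], [1.5, -0.4], [-0.2, -2.5], [0.1, -1.8], [1.7, -1.7]]
(560, 804, 3)
```

View pics/ov.png

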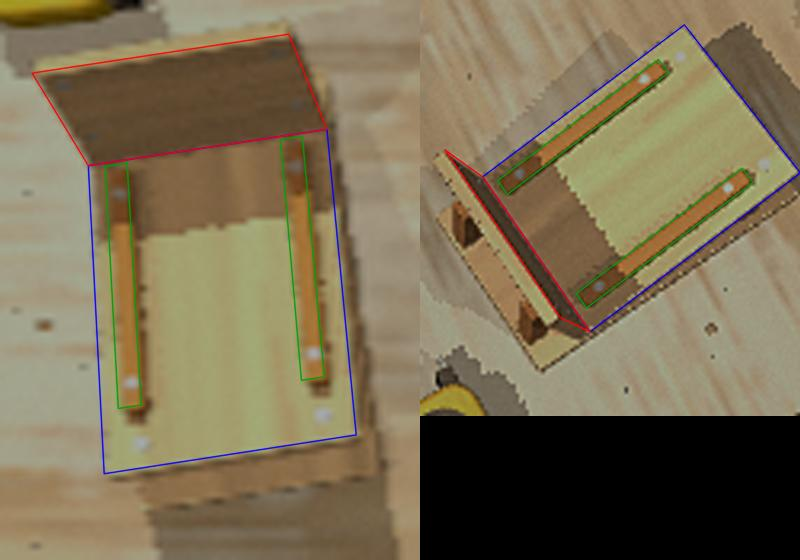

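```bash
cat >> m1.py <<'E'
for k in("top","side"):
    f2=lambda v:np.concatenate([proj(c[n],corner2world(v,P))-px for n,px,P in pts if n==k])
    q=least_squares(f2,[534,209,.15],loss="soft_l1",x_scale=[10,10,.1]); print(k,np.round(q.x,3)); print(np.round(f2(q.x).reshape(-1,2),1).tolist())
E
python3 m1.py | tail -4
cat > to.py <<'E'
import sys
from h import *
from scipy.spatial.transform import Rotation as Ro
def go(pos,Rt,s=None):
    s=s or read_state(); Rc=Ro.from_euler("xyz",s["eef_rot"]).as_matrix()
    d=Rc.T@(np.array(pos)-s["eef_pos"])/100; w=Ro.from_matrix(Rc.T@Rt).as_rotvec()/2
    print("d",np.round(d,3),"w",np.round(w,3),"| at",np.round(s["eef_pos"],1),np.round(s["eef_rot"],3),"t",round(s["clock"],2),"F",np.round(s["wrist_force"],1),"gap",round(s["finger_gap"],1))
def down(yaw): return Ro.from_euler("xyz",[np.pi,0,yaw]).as_matrix()
def seat(st,P): # TCP at P in corner frame, tool z = -normal, tool x = -corner x
    Rw=Rz(st[2])@RS; return corner2world(st,P), Rw@np.diag([-1,1,-1.])
E
```

```text
top [5.31530e+02 2.06596e+02 1.53000e-01]
[[-0.4, 0.4], [0.3, -0.4], [0.3, -0.1], [-0.4, -0.2], [0.2, 0.3]]
side [5.37348e+02 2.11814e+02 1.47000e-01]
[[-0.6, -0.2], [1.0, 1.5], [-0.7, -0.8], [-0.5, 0.1], [1.0, -0.1]]
```

{"fn": "servo_tool", "kwargs": {"motion": [{"dx": -0.2,"dy": -0.24,"fingers": -1},{"dx": -0.5,"dy": -0.6,"fingers": -1},{"dx": -0.85,"dy": -1,"fingers": -1},{"dx": -0.85,"dy": -1,"fingers": -1}]}}

```text
schema error: expected keys wx, wy, wz, dx, dy, dz, fingers
```

{"fn": "servo_tool", "kwargs": {"motion": [{"wx": 0,"wy": 0,"wz": 0,"dx": -0.3,"dy": -0.36,"dz": 0,"fingers": -1},{"wx": 0,"wy": 0,"wz": 0,"dx": -0.6,"dy": -0.7,"dz": 0,"fingers": -1},{"wx": 0,"wy": 0,"wz": 0,"dx": -0.85,"dy": -1,"dz": 0,"fingers": -1},{"wx": 0,"wy": 0,"wz": 0,"dx": -0.85,"dy": -1,"dz": 0,"fingers": -1}]}}

```text
clock: 1.9
eef_pos: [216.9, 401.3, 205.8]
eef_rot: [3.141, 0.001, 2.835]
wrist_force: [0.0, -0.4, -0.3]
finger_gap: 94.1
finger_force: 0.0
```

{"fn": "servo_tool", "kwargs": {"motion": [{"wx": 0,"wy": 0,"wz": 0,"dx": -0.3,"dy": -0.36,"dz": 0,"fingers": -1},{"wx": 0,"wy": 0,"wz": 0,"dx": -0.6,"dy": -0.7,"dz": 0,"fingers": -1},{"wx": 0,"wy": 0,"wz": 0,"dx": -0.85,"dy": -1,"dz": 0,"fingers": -1}]}}

```text
clock: 2.2
eef_pos: [267.2, 282.0, 205.6]
eef_rot: [3.141, 0.0, 2.838]
wrist_force: [1.4, -0.1, 0.1]
finger_gap: 93.9
finger_force: 0.0
```

{"fn": "servo_tool", "kwargs": {"motion": [{"wx": 0,"wy": 0,"wz": 0,"dx": -0.3,"dy": -0.36,"dz": 0,"fingers": -1},{"wx": 0,"wy": 0,"wz": 0,"dx": -0.6,"dy": -0.7,"dz": 0,"fingers": -1},{"wx": 0,"wy": 0,"wz": 0,"dx": -0.85,"dy": -1,"dz": 0,"fingers": -1}]}}

```text
clock: 2.5
eef_pos: [318.7, 160.9, 205.8]
eef_rot: [3.141, 0.001, 2.838]
wrist_force: [1.2, 0.4, -0.2]
finger_gap: 94.2
finger_force: 0.0
```

{"fn": "servo_tool", "kwargs": {"motion": [{"wx": 0,"wy": 0,"wz": 0,"dx": -0.3,"dy": -0.36,"dz": 0,"fingers": -1},{"wx": 0,"wy": 0,"wz": 0,"dx": -0.6,"dy": -0.7,"dz": 0,"fingers": -1},{"wx": 0,"wy": 0,"wz": 0,"dx": -0.85,"dy": -1,"dz": 0,"fingers": -1}]}}

```text
clock: 2.8
eef_pos: [370.1, 39.7, 205.8]
eef_rot: [3.141, 0.001, 2.837]
wrist_force: [-0.2, 0.3, 0.2]
finger_gap: 93.5
finger_force: 0.0
```

{"fn": "servo_tool", "kwargs": {"motion": [{"wx": 0,"wy": 0,"wz": 0,"dx": -0.3,"dy": -0.36,"dz": 0,"fingers": -1},{"wx": 0,"wy": 0,"wz": 0,"dx": -0.6,"dy": -0.7,"dz": 0,"fingers": -1},{"wx": 0,"wy": 0,"wz": 0,"dx": -0.85,"dy": -1,"dz": 0,"fingers": -1},{"wx": 0,"wy": 0,"wz": 0,"dx": -0.85,"dy": -1,"dz": 0,"fingers": -1}]}}

```text
clock: 3.2
eef_pos: [421.8, -82.3, 205.2]
eef_rot: [-3.141, -0.0, 2.834]
wrist_force: [-0.4, 0.7, 0.2]
finger_gap: 94.2
finger_force: 0.0
```

```bash
python3 -c "
from to import *
go((471.5,-206.5,120),down(np.pi-.19))"
```

```text
d [-0.85  -1.033  0.852] w [-0.    -0.    -0.059] | at [421.8 -82.3 205.2] [-3.141 -0.     2.834] t 3.2 F [-0.4  0.7  0.2] gap 94.2
```

{"fn": "servo_tool", "kwargs": {"motion": [{"wx": 0,"wy": 0,"wz": -0.02,"dx": -0.3,"dy": -0.36,"dz": 0.1,"fingers": -1},{"wx": 0,"wy": 0,"wz": -0.04,"dx": -0.6,"dy": -0.7,"dz": 0.4,"fingers": -1},{"wx": 0,"wy": 0,"wz": -0.059,"dx": -0.85,"dy": -1,"dz": 0.7,"fingers": -1},{"wx": 0,"wy": 0,"wz": -0.059,"dx": -0.85,"dy": -1,"dz": 0.85,"fingers": -1},{"wx": 0,"wy": 0,"wz": -0.059,"dx": -0.85,"dy": -1,"dz": 0.85,"fingers": -1}]}}

```text
clock: 3.7
eef_pos: [471.0, -199.7, 118.0]
eef_rot: [3.14, -0.004, 2.955]
wrist_force: [-0.4, 0.5, 0.9]
finger_gap: 93.9
finger_force: 0.0
```

```bash
python3 -c "
from to import *
go((471.5,-206.5,14),down(np.pi-.19))
c=camera('side');cv2.imwrite('pics/s1.png',cv2.resize(c['image'][80:230,220:420,::-1],None,fx=4,fy=4,interpolation=2))
m=trace('deep_case',c)[0];print(m['conf'],m['location'],m['pixels'].sum())
print(proj(c,read_state()['eef_pos']))"
```

```text
d [-0.022 -0.067  1.039] w [ 0.001 -0.002  0.002] | at [ 471.  -199.7  118. ] [ 3.14  -0.004  2.955] t 3.7 F [-0.4  0.5  0.9] gap 93.9
0.64 [311.6, 160.3] 1579
[314.63496595 135.42056653]
```

View pics/s1.png

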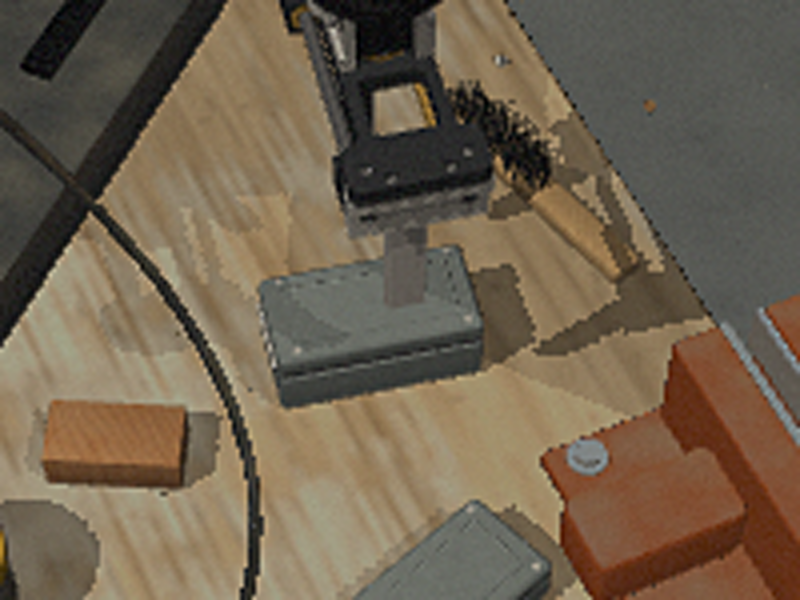

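{"fn": "servo_tool", "kwargs": {"motion": [{"wx": 0,"wy": 0,"wz": 0,"dx": -0.02,"dy": -0.065,"dz": 0.1,"fingers": -1},{"wx": 0,"wy": 0,"wz": 0,"dx": -0.02,"dy": -0.065,"dz": 0.35,"fingers": -1},{"wx": 0,"wy": 0,"wz": 0,"dx": -0.02,"dy": -0.065,"dz": 0.65,"fingers": -1},{"wx": 0,"wy": 0,"wz": 0,"dx": -0.02,"dy": -0.065,"dz": 0.85,"fingers": -1},{"wx": 0,"wy": 0,"wz": 0,"dx": -0.02,"dy": -0.065,"dz": 1.0,"fingers": -1},{"wx": 0,"wy": 0,"wz": 0,"dx": -0.02,"dy": -0.065,"dz": 1.0,"fingers": -1}]}}

```text
clock: 4.4
eef_pos: [472.0, -206.5, 19.4]
eef_rot: [3.141, -0.002, 2.956]
wrist_force: [-1.1, -0.0, 0.1]
finger_gap: 94.0
finger_force: 0.0
```

{"fn": "servo_tool", "kwargs": {"motion": [{"wx": 0,"wy": 0,"wz": 0,"dx": 0,"dy": 0,"dz": 0.02,"fingers": 0},{"wx": 0,"wy": 0,"wz": 0,"dx": 0,"dy": 0,"dz": 0.02,"fingers": 0.5},{"wx": 0,"wy": 0,"wz": 0,"dx": 0,"dy": 0,"dz": 0.02,"fingers": 1},{"wx": 0,"wy": 0,"wz": 0,"dx": 0,"dy": 0,"dz": 0.02,"fingers": 1},{"wx": 0,"wy": 0,"wz": 0,"dx": 0,"dy": 0,"dz": 0.02,"fingers": 1},{"wx": 0,"wy": 0,"wz": 0,"dx": 0,"dy": 0,"dz": 0.02,"fingers": 1},{"wx": 0,"wy": 0,"wz": 0,"dx": 0,"dy": 0,"dz": 0.02,"fingers": 1}], "newtons": 45}}

```text
clock: 5.1
eef_pos: [472.6, -207.2, 18.9]
eef_rot: [-3.141, 0.001, 2.956]
wrist_force: [-1.5, -0.3, 4.8]
finger_gap: 59.7
finger_force: 45.0
```

```bash
cat > fit.py <<'E'
from to import *
import sys
def look(q,d,v0):
    for n in("top","side"):
        c=camera(n); m=np.array(trace(q,c)[0]["pixels"]); v,s=fitbox(d,[(c,m)],v0); print(n,np.round(v,3),round(s,2))
E
python3 -c "
from fit import *
look('deep_case',(120,60,48),[471,-206,-18])
go((0,0,0),down(np.pi))"
```

```text
Traceback (most recent call last):
  File "fit.py", line 5, in look
    c=camera(n); m=np.array(trace(q,c)[0]["pixels"]); v,s=fitbox(d,[(c,m)],v0); print(n,np.round(v,3),round(s,2))
                            ~~~~~~~~~~^^^
IndexError: list index out of range
```

{"fn": "servo_tool", "kwargs": {"motion": [{"wx": 0,"wy": 0,"wz": 0,"dx": 0,"dy": 0,"dz": -0.08,"fingers": 1},{"wx": 0,"wy": 0,"wz": 0,"dx": 0,"dy": 0,"dz": -0.3,"fingers": 1},{"wx": 0,"wy": 0,"wz": 0,"dx": 0,"dy": 0,"dz": -0.6,"fingers": 1},{"wx": 0,"wy": 0,"wz": 0,"dx": 0,"dy": 0,"dz": -0.85,"fingers": 1},{"wx": 0,"wy": 0,"wz": 0,"dx": 0,"dy": 0,"dz": -1,"fingers": 1},{"wx": 0,"wy": 0,"wz": 0,"dx": 0,"dy": 0,"dz": -1,"fingers": 1}]}}

```text
clock: 5.8
eef_pos: [473.0, -207.3, 120.2]
eef_rot: [-3.141, 0.003, 2.956]
wrist_force: [-0.4, -0.3, -6.8]
finger_gap: 59.6
finger_force: 45.0
```

```bash
python3 -c "
from to import *
st=(534.8,209.4,.150)
p,R=seat(st,(-75,0,79)); print(p)
go(p,R)"
```

```text
[556.25223852 212.64218875 122.63559814]
d [-0.043  4.281 -0.028] w [ 0.025  0.15  -0.167] | at [ 473.  -207.3  120.2] [-3.141e+00  3.000e-03  2.956e+00] t 5.8 F [-0.4 -0.3 -6.8] gap 59.6
```

{"fn": "servo_tool", "kwargs": {"motion": [{"wx": 0,"wy": 0,"wz": 0,"dx": 0,"dy": 0.1,"dz": -0.1,"fingers": 1},{"wx": 0,"wy": 0,"wz": 0,"dx": 0,"dy": 0.35,"dz": -0.3,"fingers": 1},{"wx": 0,"wy": 0,"wz": 0,"dx": 0,"dy": 0.68,"dz": -0.5,"fingers": 1},{"wx": 0,"wy": 0,"wz": 0,"dx": 0,"dy": 1,"dz": -0.6,"fingers": 1}]}}

```text
clock: 6.2
eef_pos: [491.0, -107.1, 179.3]
eef_rot: [3.141, -0.0, 2.955]
wrist_force: [0.8, 0.4, -5.6]
finger_gap: 59.1
finger_force: 45.0
```

{"fn": "servo_tool", "kwargs": {"motion": [{"wx": 0,"wy": 0,"wz": 0,"dx": 0,"dy": 0.33,"dz": 0,"fingers": 1},{"wx": 0,"wy": 0,"wz": 0,"dx": 0,"dy": 0.66,"dz": 0,"fingers": 1},{"wx": 0,"wy": 0,"wz": 0,"dx": 0,"dy": 1,"dz": 0,"fingers": 1}]}}

```text
clock: 6.5
eef_pos: [508.9, -8.5, 177.8]
eef_rot: [-3.142, -0.002, 2.956]
wrist_force: [0.9, -0.4, -7.6]
finger_gap: 59.7
finger_force: 45.0
```

{"fn": "servo_tool", "kwargs": {"motion": [{"wx": 0,"wy": 0,"wz": 0,"dx": 0,"dy": 0.33,"dz": 0,"fingers": 1},{"wx": 0,"wy": 0,"wz": 0,"dx": 0,"dy": 0.66,"dz": 0,"fingers": 1},{"wx": 0,"wy": 0,"wz": 0,"dx": 0,"dy": 1,"dz": 0,"fingers": 1}]}}

```text
clock: 6.8
eef_pos: [527.2, 89.8, 177.6]
eef_rot: [-3.141, -0.002, 2.956]
wrist_force: [0.9, 0.4, -6.5]
finger_gap: 60.0
finger_force: 45.0
```

{"fn": "servo_tool", "kwargs": {"motion": [{"wx": 0,"wy": 0,"wz": 0,"dx": 0,"dy": 0.33,"dz": 0,"fingers": 1},{"wx": 0,"wy": 0,"wz": 0,"dx": 0,"dy": 0.63,"dz": 0,"fingers": 1},{"wx": 0,"wy": 0,"wz": 0,"dx": 0,"dy": 0.88,"dz": 0,"fingers": 1},{"wx": 0,"wy": 0,"wz": 0,"dx": 0,"dy": 1,"dz": 0,"fingers": 1},{"wx": 0,"wy": 0,"wz": 0,"dx": 0,"dy": 1,"dz": 0,"fingers": 1}]}}

```text
clock: 7.3
eef_pos: [545.7, 187.5, 177.5]
eef_rot: [-3.141, -0.002, 2.958]
wrist_force: [-0.5, -0.5, -6.6]
finger_gap: 60.0
finger_force: 45.0
```

```bash
python3 -c "
from to import *
st=(534.8,209.4,.150)
p,R=seat(st,(-75,0,79)); print(p)
go(p,R)"
```

```text
[556.25223852 212.64218875 122.63559814]
d [-0.059  0.267  0.548] w [ 0.025  0.148 -0.166] | at [545.7 187.5 177.5] [-3.141e+00 -2.000e-03  2.958e+00] t 7.3 F [-0.5 -0.5 -6.6] gap 60.0
```

{"fn": "servo_tool", "kwargs": {"motion": [{"wx": 0.005,"wy": 0.03,"wz": -0.033,"dx": -0.01,"dy": 0.05,"dz": 0,"fingers": 1},{"wx": 0.01,"wy": 0.06,"wz": -0.066,"dx": -0.02,"dy": 0.1,"dz": 0.1,"fingers": 1},{"wx": 0.015,"wy": 0.09,"wz": -0.1,"dx": -0.03,"dy": 0.17,"dz": 0.25,"fingers": 1},{"wx": 0.02,"wy": 0.12,"wz": -0.133,"dx": -0.05,"dy": 0.23,"dz": 0.4,"fingers": 1},{"wx": 0.025,"wy": 0.149,"wz": -0.166,"dx": -0.06,"dy": 0.267,"dz": 0.5,"fingers": 1},{"wx": 0.025,"wy": 0.149,"wz": -0.166,"dx": -0.06,"dy": 0.267,"dz": 0.55,"fingers": 1},{"wx": 0.025,"wy": 0.149,"wz": -0.166,"dx": -0.06,"dy": 0.267,"dz": 0.55,"fingers": 1}]}}

```text
clock: 8.0
eef_pos: [556.9, 210.5, 122.4]
eef_rot: [-3.141, -0.301, -2.995]
wrist_force: [-0.5, 0.9, -6.2]
finger_gap: 59.7
finger_force: 45.0
```

```bash
python3 -c "
from to import *
st=(534.8,209.4,.150)
p,R=seat(st,(-75,0,79))
go(p,R)
s=read_state(); Rc=Ro.from_euler('xyz',s['eef_rot']).as_matrix()@np.diag([-1,1,-1.])
o=[]
for n,x0,y0,w,h,k in(('top',190,180,90,110,4.6),('side',290,255,130,150,2.9)):
    c=camera(n); im=cv2.resize(c['image'][y0:y0+h,x0:x0+w,::-1],None,fx=k,fy=k,interpolation=2)
    def ln(W,col):
        q=np.array([(proj(c,X)-[x0,y0]+.5)*k-.5 for X in W]); cv2.polylines(im,[(q*16).round().astype(np.int32)],True,col,1,16,4)
    for z in(-18.9,29.1): ln([s['eef_pos']+Rc@np.array([a,b,z]) for a,b in((-60,-30),(-60,30),(60,30),(60,-30))],(255,255,0))
    for sg in(1,-1): ln([corner2world(st,P) for P in((-125,sg*35,10),(-125,sg*45,10),(-7,sg*45,10),(-7,sg*35,10))],(0,160,0))
    ln([corner2world(st,P) for P in((-150,-55,0),(-150,55,0),(0,55,0),(0,-55,0))],(255,0,0))
    o.append(im)
H=max(i.shape[0] for i in o); cv2.imwrite('pics/ov2.png',np.hstack([cv2.copyMakeBorder(i,0,H-i.shape[0],0,0,0) for i in o])[:,:800])"
```

```text
d [ 0.004  0.022 -0.002] w [ 0.    -0.001 -0.002] | at [556.9 210.5 122.4] [-3.141 -0.301 -2.995] t 8.0 F [-0.5  0.9 -6.2] gap 59.7
```

View pics/ov2.png

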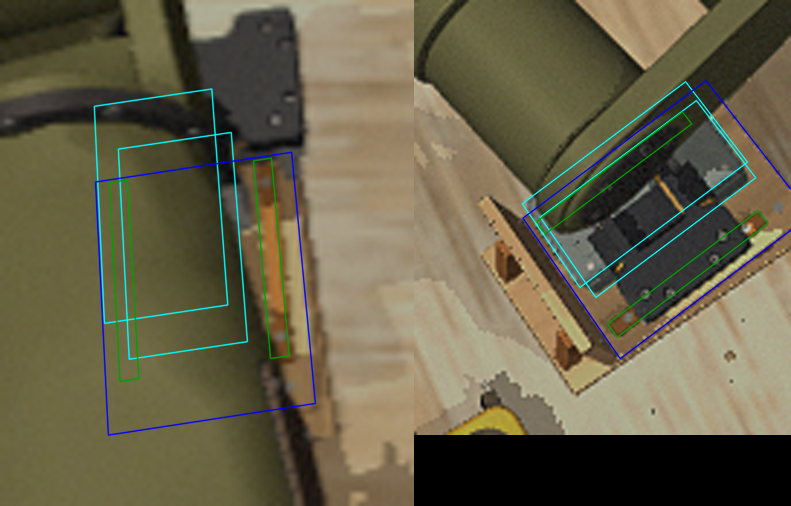

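{"fn": "servo_tool", "kwargs": {"motion": [{"wx": 0,"wy": 0,"wz": 0,"dx": 0,"dy": 0.022,"dz": 0.1,"fingers": 1},{"wx": 0,"wy": 0,"wz": 0,"dx": 0,"dy": 0.022,"dz": 0.25,"fingers": 1},{"wx": 0,"wy": 0,"wz": 0,"dx": 0,"dy": 0.022,"dz": 0.37,"fingers": 1},{"wx": 0,"wy": 0,"wz": 0,"dx": 0,"dy": 0.022,"dz": 0.43,"fingers": 1},{"wx": 0,"wy": 0,"wz": 0,"dx": 0,"dy": 0.022,"dz": 0.45,"fingers": 1},{"wx": 0,"wy": 0,"wz": 0,"dx": 0,"dy": 0.022,"dz": 0.45,"fingers": 1}]}}

```text
clock: 8.7
eef_pos: [543.7, 211.4, 80.6]
eef_rot: [3.141, -0.3, -2.993]
wrist_force: [-0.1, -1.1, -6.2]
finger_gap: 59.8
finger_force: 45.0
```

{"fn": "servo_tool", "kwargs": {"motion": [{"wx": 0,"wy": 0,"wz": 0,"dx": 0,"dy": 0,"dz": 0.02,"fingers": 1},{"wx": 0,"wy": 0,"wz": 0,"dx": 0,"dy": 0,"dz": 0.04,"fingers": 1},{"wx": 0,"wy": 0,"wz": 0,"dx": 0,"dy": 0,"dz": 0.06,"fingers": 1},{"wx": 0,"wy": 0,"wz": 0,"dx": 0,"dy": 0,"dz": 0.08,"fingers": 1}]}}

```text
clock: 9.1
eef_pos: [541.3, 211.1, 72.7]
eef_rot: [3.141, -0.301, -2.993]
wrist_force: [-1.2, -0.2, -6.2]
finger_gap: 59.5
finger_force: 45.0
```

```bash
cat > cf.py <<'E'
from to import *
st=(534.8,209.4,.150)
def cf(z0=18.9):
    s=read_state(); Rw=Rz(st[2])@RS; P=Rw.T@(s["eef_pos"]-corner2world(st,(0,0,0)))
    print("corner-frame TCP",np.round(P,1),"F",np.round(Rw.T@s["wrist_force"],1),"w",np.round(Ro.from_matrix(Rw.T@Ro.from_euler("xyz",s["eef_rot"]).as_matrix()@np.diag([-1,1,-1.])).as_rotvec(),3),"t",s["clock"],"gap",round(s["finger_gap"],1),"M",np.round(Rw.T@s["moment"],2))
cf()
E
python3 cf.py
```

```text
corner-frame TCP [-74.6   0.7  26.9] F [ 0.7  0.  -6.2] w [ 0.001  0.001 -0.001] t 9.1 gap 59.5 M [ 0.01 -0.45  0.  ]
```

{"fn": "servo_tool", "kwargs": {"motion": [{"wx": 0,"wy": 0,"wz": 0,"dx": 0,"dy": 0,"dz": 0.02,"fingers": 1},{"wx": 0,"wy": 0,"wz": 0,"dx": 0,"dy": 0,"dz": 0.035,"fingers": 1},{"wx": 0,"wy": 0,"wz": 0,"dx": 0,"dy": 0,"dz": 0.05,"fingers": 1},{"wx": 0,"wy": 0,"wz": 0,"dx": 0,"dy": 0,"dz": 0.06,"fingers": 1}]}}

```text
clock: 9.5
eef_pos: [539.5, 210.8, 67.0]
eef_rot: [3.141, -0.301, -2.993]
wrist_force: [0.5, -0.1, -6.4]
finger_gap: 59.6
finger_force: 45.0
```

{"fn": "servo_tool", "kwargs": {"motion": [{"wx": 0,"wy": 0,"wz": 0,"dx": 0,"dy": 0,"dz": 0.01,"fingers": 1},{"wx": 0,"wy": 0,"wz": 0,"dx": 0,"dy": 0,"dz": 0.02,"fingers": 1}]}}

```text
clock: 9.7
eef_pos: [539.0, 210.7, 65.1]
eef_rot: [3.141, -0.301, -2.993]
wrist_force: [-1.3, 0.5, -5.9]
finger_gap: 60.2
finger_force: 45.0
```

```bash
python3 cf.py
```

```text
corner-frame TCP [-74.6   0.7  18.9] F [ 0.6  0.7 -6. ] w [ 0.001  0.001 -0.001] t 9.7 gap 60.2 M [ 0.04 -0.49 -0.04]
```

{"fn": "servo_tool", "kwargs": {"motion": [{"wx": 0,"wy": 0,"wz": 0,"dx": 0,"dy": 0,"dz": 0.01,"fingers": 1},{"wx": 0,"wy": 0,"wz": 0,"dx": 0,"dy": 0,"dz": 0.02,"fingers": 1}]}}

```text
clock: 9.9
eef_pos: [539.0, 210.7, 64.9]
eef_rot: [3.141, -0.299, -2.993]
wrist_force: [-2.6, -0.6, 14.7]
finger_gap: 59.7
finger_force: 45.0
```

```bash
python3 cf.py
```

```text
corner-frame TCP [-74.5   0.7  18.7] F [-6.9 -0.2 13.3] w [ 0.001 -0.001 -0.001] t 9.9 gap 59.7 M [-0.56  1.07 -0.1 ]
```

{"fn": "servo_tool", "kwargs": {"motion": [{"wx": 0,"wy": 0,"wz": 0,"dx": 0,"dy": 0,"dz": -0.014,"fingers": 1},{"wx": 0,"wy": 0,"wz": 0,"dx": -0.03,"dy": -0.007,"dz": -0.014,"fingers": 1},{"wx": 0,"wy": 0,"wz": 0,"dx": -0.06,"dy": -0.007,"dz": -0.014,"fingers": 1},{"wx": 0,"wy": 0,"wz": 0,"dx": -0.09,"dy": -0.007,"dz": -0.014,"fingers": 1},{"wx": 0,"wy": 0,"wz": 0,"dx": -0.11,"dy": -0.007,"dz": -0.014,"fingers": 1},{"wx": 0,"wy": 0,"wz": 0,"dx": -0.11,"dy": -0.007,"dz": -0.014,"fingers": 1}]}}

```text
clock: 10.5
eef_pos: [549.9, 211.6, 61.6]
eef_rot: [3.141, -0.3, -2.993]
wrist_force: [2.0, 0.4, 4.0]
finger_gap: 59.7
finger_force: 45.0
```

```bash
python3 cf.py
```

```text
corner-frame TCP [-63.1  -0.   18.8] F [0.7 0.1 4.4] w [ 0.001 -0.    -0.001] t 10.5 gap 59.7 M [-0.22 -0.32 -0.06]
```

Light slope contact. Push the rest back in 1 mm steps.

{"fn": "servo_tool", "kwargs": {"motion": [{"wx": 0,"wy": 0,"wz": 0,"dx": -0.01,"dy": 0,"dz": 0,"fingers": 1},{"wx": 0,"wy": 0,"wz": 0,"dx": -0.02,"dy": 0,"dz": 0,"fingers": 1},{"wx": 0,"wy": 0,"wz": 0,"dx": -0.03,"dy": 0,"dz": 0,"fingers": 1}]}}

```text
clock: 10.8
eef_pos: [551.1, 211.6, 61.2]
eef_rot: [-3.141, -0.304, -2.993]
wrist_force: [-14.3, -7.3, 14.8]
finger_gap: 59.8
finger_force: 45.0
```

```bash
python3 cf.py
```

```text
corner-frame TCP [-61.9  -0.3  18.7] F [-18.9  -5.1   9.7] w [-0.     0.004 -0.001] t 10.8 gap 59.8 M [-0.94  3.11 -0.03]
```

{"fn": "servo_tool", "kwargs": {"motion": [{"wx": 0,"wy": 0,"wz": 0,"dx": 0.012,"dy": 0,"dz": 0.003,"fingers": 1},{"wx": 0,"wy": 0,"wz": 0,"dx": 0.012,"dy": 0,"dz": 0.003,"fingers": 1},{"wx": 0,"wy": 0,"wz": 0,"dx": 0.012,"dy": 0,"dz": 0.003,"fingers": -0.5},{"wx": 0,"wy": 0,"wz": 0,"dx": 0.012,"dy": 0,"dz": 0,"fingers": -0.8},{"wx": 0,"wy": 0,"wz": 0,"dx": 0.012,"dy": 0,"dz": 0,"fingers": -0.8},{"wx": 0,"wy": 0,"wz": 0,"dx": 0.012,"dy": 0,"dz": 0,"fingers": -0.8}]}}

```text
clock: 11.4
eef_pos: [550.9, 211.8, 60.6]
eef_rot: [3.141, -0.301, -2.993]
wrist_force: [-0.0, 0.3, 0.1]
finger_gap: 84.3
finger_force: 0.0
```

```bash
python3 cf.py
```

```text
corner-frame TCP [-61.8  -0.   18.2] F [-0.   0.3  0.1] w [ 0.001  0.001 -0.001] t 11.4 gap 84.3 M [-0.01 -0.07  0.01]
```

{"fn": "servo_tool", "kwargs": {"motion": [{"wx": 0,"wy": 0,"wz": 0,"dx": 0,"dy": 0,"dz": -0.1,"fingers": -0.8},{"wx": 0,"wy": 0,"wz": 0,"dx": 0,"dy": 0,"dz": -0.35,"fingers": -0.8},{"wx": 0,"wy": 0,"wz": 0,"dx": 0,"dy": 0,"dz": -0.7,"fingers": -0.8},{"wx": 0,"wy": 0,"wz": 0,"dx": 0,"dy": 0,"dz": -1,"fingers": -1},{"wx": 0,"wy": 0,"wz": 0,"dx": 0,"dy": 0,"dz": -1,"fingers": -1}]}}

```text
clock: 11.9
eef_pos: [582.5, 216.6, 161.1]
eef_rot: [3.14, -0.293, -2.993]
wrist_force: [-0.1, 0.1, 0.7]
finger_gap: 93.1
finger_force: 0.0
```

```bash
python3 -c "
from to import *
go((514,-31,160),down(np.pi+.32))"
```

```text
d [ 0.996 -2.348  0.31 ] w [ 0.013 -0.146 -0.085] | at [582.5 216.6 161.1] [ 3.14  -0.293 -2.993] t 11.9 F [-0.1  0.1  0.7] gap 93.1
```

{"fn": "servo_tool", "kwargs": {"motion": [{"wx": 0.003,"wy": -0.036,"wz": -0.02,"dx": 0.1,"dy": -0.2,"dz": 0,"fingers": -1},{"wx": 0.006,"wy": -0.073,"wz": -0.043,"dx": 0.2,"dy": -0.5,"dz": 0,"fingers": -1},{"wx": 0.01,"wy": -0.11,"wz": -0.064,"dx": 0.32,"dy": -0.8,"dz": 0.05,"fingers": -1},{"wx": 0.013,"wy": -0.146,"wz": -0.085,"dx": 0.42,"dy": -1,"dz": 0.13,"fingers": -1},{"wx": 0.013,"wy": -0.146,"wz": -0.085,"dx": 0.42,"dy": -1,"dz": 0.13,"fingers": -1}]}}

```text
clock: 12.4
eef_pos: [549.6, 108.5, 155.9]
eef_rot: [3.141, -0.008, -2.822]
wrist_force: [-0.5, 0.5, -0.2]
finger_gap: 94.2
finger_force: 0.0
```

```bash
python3 -c "
from to import *
go((514,-31,120),down(np.pi+.32))"
```

```text
d [ 0.774 -1.213  0.365] w [ 0.    -0.004 -0.   ] | at [549.6 108.5 155.9] [ 3.141 -0.008 -2.822] t 12.4 F [-0.5  0.5 -0.2] gap 94.2
```

{"fn": "servo_tool", "kwargs": {"motion": [{"wx": 0,"wy": -0.004,"wz": 0,"dx": 0.2,"dy": -0.3,"dz": 0.1,"fingers": -1},{"wx": 0,"wy": -0.004,"wz": 0,"dx": 0.45,"dy": -0.65,"dz": 0.25,"fingers": -1},{"wx": 0,"wy": -0.004,"wz": 0,"dx": 0.77,"dy": -1,"dz": 0.36,"fingers": -1},{"wx": 0,"wy": -0.004,"wz": 0,"dx": 0.77,"dy": -1,"dz": 0.36,"fingers": -1}]}}

```text
clock: 12.8
eef_pos: [507.8, -11.5, 119.6]
eef_rot: [3.14, -0.003, -2.825]
wrist_force: [-0.3, 0.1, 0.0]
finger_gap: 93.8
finger_force: 0.0
```

```bash
python3 -c "
from fit import *
go((514,-31,6),down(np.pi+.32))
try: look('shallow_case',(120,60,32),[514,-31,32])
except Exception as e: print(e)
st=(534.8,209.4,.150)
c=camera('side'); x0,y0,w,h,k=300,260,140,130,4.2
im=cv2.resize(c['image'][y0:y0+h,x0:x0+w,::-1],None,fx=k,fy=k,interpolation=2)
def ln(W,col):
    q=np.array([(proj(c,corner2world(st,X))-[x0,y0]+.5)*k-.5 for X in W]); cv2.polylines(im,[(q*16).round().astype(np.int32)],True,col,1,16,4)
for z in(0,48): ln([(a,b,z) for a,b in((-120,-30),(-120,30),(0,30),(0,-30))],(255,255,0))
cv2.imwrite('pics/s3.png',im)"
```

```text
d [-0.002 -0.206  1.135] w [ 0.001 -0.002 -0.002] | at [507.8 -11.5 119.6] [ 3.140e+00 -3.000e-03 -2.825e+00] t 12.8 F [-0.3  0.1  0. ] gap 93.8
top [ 5.09964e+02 -2.76410e+01  3.86000e-01] -0.13
side [ 5.17234e+02 -3.20030e+01  3.61000e-01] -0.81
```

View pics/s3.png

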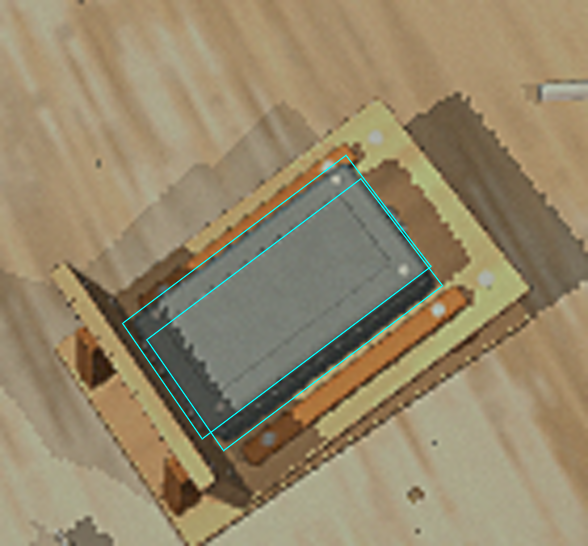

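{"fn": "servo_tool", "kwargs": {"motion": [{"wx": 0,"wy": 0,"wz": 0,"dx": 0,"dy": -0.1,"dz": 0.05,"fingers": -1},{"wx": 0,"wy": 0,"wz": 0,"dx": 0,"dy": -0.205,"dz": 0.3,"fingers": -1},{"wx": 0,"wy": 0,"wz": 0,"dx": 0,"dy": -0.205,"dz": 0.6,"fingers": -1},{"wx": 0,"wy": 0,"wz": 0,"dx": 0,"dy": -0.205,"dz": 0.85,"fingers": -1},{"wx": 0,"wy": 0,"wz": 0,"dx": 0,"dy": -0.205,"dz": 1.0,"fingers": -1},{"wx": 0,"wy": 0,"wz": 0,"dx": 0,"dy": -0.205,"dz": 1.0,"fingers": -1}]}}

```text
clock: 13.65
eef_pos: [515.3, -27.6, 18.7]
eef_rot: [3.139, -0.003, -2.821]
wrist_force: [0.3, 0.4, 0.3]
finger_gap: 94.0
finger_force: 0.0
```

```bash
python3 -c "
from to import *
go((514,-31,6),down(np.pi+.32))"
```

```text
d [ 0.022 -0.028  0.127] w [ 0.001 -0.002  0.   ] | at [515.3 -27.6  18.7] [ 3.139e+00 -3.000e-03 -2.821e+00] t 13.65 F [0.3 0.4 0.3] gap 94.0
```

{"fn": "servo_tool", "kwargs": {"motion": [{"wx": 0,"wy": 0,"wz": 0,"dx": 0.01,"dy": -0.03,"dz": 0.08,"fingers": -1},{"wx": 0,"wy": 0,"wz": 0,"dx": 0.01,"dy": -0.03,"dz": 0.12,"fingers": -1},{"wx": 0,"wy": 0,"wz": 0,"dx": 0.01,"dy": -0.03,"dz": 0.12,"fingers": 0},{"wx": 0,"wy": 0,"wz": 0,"dx": 0.01,"dy": -0.03,"dz": 0.12,"fingers": 0.5},{"wx": 0,"wy": 0,"wz": 0,"dx": 0.01,"dy": -0.03,"dz": 0.12,"fingers": 1},{"wx": 0,"wy": 0,"wz": 0,"dx": 0.01,"dy": -0.03,"dz": 0.12,"fingers": 1},{"wx": 0,"wy": 0,"wz": 0,"dx": 0.01,"dy": -0.03,"dz": 0.12,"fingers": 1},{"wx": 0,"wy": 0,"wz": 0,"dx": 0.01,"dy": -0.03,"dz": 0.12,"fingers": 1}], "newtons": 40}}

```text
clock: 14.45
eef_pos: [516.3, -31.0, 9.1]
eef_rot: [3.141, 0.0, -2.821]
wrist_force: [-0.7, -0.3, 3.7]
finger_gap: 59.8
finger_force: 39.9
```

{"fn": "servo_tool", "kwargs": {"motion": [{"wx": 0,"wy": 0,"wz": 0,"dx": 0,"dy": 0,"dz": -0.08,"fingers": 1},{"wx": 0,"wy": 0,"wz": 0,"dx": 0,"dy": 0,"dz": -0.3,"fingers": 1},{"wx": 0,"wy": 0,"wz": 0,"dx": 0,"dy": 0,"dz": -0.6,"fingers": 1},{"wx": 0,"wy": 0,"wz": 0,"dx": 0,"dy": 0,"dz": -0.85,"fingers": 1},{"wx": 0,"wy": 0,"wz": 0,"dx": 0,"dy": 0,"dz": -1,"fingers": 1},{"wx": 0,"wy": 0,"wz": 0,"dx": 0,"dy": 0,"dz": -1,"fingers": 1}]}}

```text
clock: 15.05
eef_pos: [517.0, -31.2, 111.0]
eef_rot: [-3.141, 0.003, -2.822]
wrist_force: [-0.0, 0.5, -2.4]
finger_gap: 60.1
finger_force: 39.9
```

{"fn": "servo_tool", "kwargs": {"motion": [{"wx": 0,"wy": 0,"wz": 0,"dx": 0,"dy": 0.1,"dz": -0.1,"fingers": 1},{"wx": 0,"wy": 0,"wz": 0,"dx": -0.1,"dy": 0.3,"dz": -0.4,"fingers": 1},{"wx": 0,"wy": 0,"wz": 0,"dx": -0.35,"dy": 0.6,"dz": -0.7,"fingers": 1},{"wx": 0,"wy": 0,"wz": 0,"dx": -0.6,"dy": 0.9,"dz": -0.9,"fingers": 1},{"wx": 0,"wy": 0,"wz": 0,"dx": -0.6,"dy": 0.9,"dz": -0.9,"fingers": 1}]}}

```text
clock: 15.55
eef_pos: [546.0, 77.2, 201.1]
eef_rot: [3.141, 0.003, -2.818]
wrist_force: [-0.5, -1.3, -3.0]
finger_gap: 59.7
finger_force: 39.9
```

```bash
python3 -c "
from to import *
st=(534.8,209.4,.150)
p,R=seat(st,(-72,0,105)); print(p)
go(p,R)"
```

```text
[566.68331346 214.21869153 146.58778624]
d [-0.63   1.233  0.548] w [-0.013  0.151  0.086] | at [546.   77.2 201.1] [ 3.141e+00  3.000e-03 -2.818e+00] t 15.55 F [-0.5 -1.3 -3. ] gap 59.7
```

{"fn": "servo_tool", "kwargs": {"motion": [{"wx": -0.003,"wy": 0.037,"wz": 0.02,"dx": -0.1,"dy": 0.2,"dz": 0,"fingers": 1},{"wx": -0.006,"wy": 0.075,"wz": 0.043,"dx": -0.3,"dy": 0.5,"dz": 0,"fingers": 1},{"wx": -0.01,"wy": 0.113,"wz": 0.065,"dx": -0.5,"dy": 0.8,"dz": 0.05,"fingers": 1},{"wx": -0.013,"wy": 0.151,"wz": 0.086,"dx": -0.63,"dy": 1,"dz": 0.15,"fingers": 1},{"wx": -0.013,"wy": 0.151,"wz": 0.086,"dx": -0.63,"dy": 1,"dz": 0.15,"fingers": 1},{"wx": -0.013,"wy": 0.151,"wz": 0.086,"dx": -0.63,"dy": 1,"dz": 0.15,"fingers": 1}]}}

```text
clock: 16.15
eef_pos: [572.6, 188.0, 182.3]
eef_rot: [3.141, -0.305, -2.994]
wrist_force: [-0.2, -0.1, -2.3]
finger_gap: 59.7
finger_force: 39.9
```

```bash
python3 -c "
from to import *
st=(534.8,209.4,.150)
p,R=seat(st,(-72,0,75)); print(p)
go(p,R)"; python3 cf.py
```

```text
[557.91725846 212.8938319  117.92769156]
d [-0.09   0.268  0.647] w [ 0.    -0.003 -0.001] | at [572.6 188.  182.3] [ 3.141 -0.305 -2.994] t 16.15 F [-0.2 -0.1 -2.3] gap 59.7
corner-frame TCP [-80.7 -26.9 139.7] F [ 0.4 -0.  -2.3] w [ 0.001  0.005 -0.002] t 16.15 gap 59.7 M [-0.02 -0.26  0.  ]
```

{"fn": "servo_tool", "kwargs": {"motion": [{"wx": 0,"wy": -0.003,"wz": 0,"dx": -0.02,"dy": 0.08,"dz": 0,"fingers": 1},{"wx": 0,"wy": -0.003,"wz": 0,"dx": -0.05,"dy": 0.2,"dz": 0.1,"fingers": 1},{"wx": 0,"wy": -0.003,"wz": 0,"dx": -0.08,"dy": 0.268,"dz": 0.3,"fingers": 1},{"wx": 0,"wy": -0.003,"wz": 0,"dx": -0.08,"dy": 0.268,"dz": 0.5,"fingers": 1},{"wx": 0,"wy": -0.003,"wz": 0,"dx": -0.08,"dy": 0.268,"dz": 0.6,"fingers": 1},{"wx": 0,"wy": -0.003,"wz": 0,"dx": -0.08,"dy": 0.268,"dz": 0.65,"fingers": 1},{"wx": 0,"wy": -0.003,"wz": 0,"dx": -0.08,"dy": 0.268,"dz": 0.65,"fingers": 1}]}}

```text
clock: 16.85
eef_pos: [557.6, 212.8, 119.8]
eef_rot: [3.141, -0.296, -2.995]
wrist_force: [-0.6, -0.3, -2.5]
finger_gap: 59.8
finger_force: 39.9
```

```bash
python3 cf.py
```

```text
corner-frame TCP [-72.9  -0.1  76.7] F [ 0.1 -0.2 -2.6] w [ 0.002 -0.004 -0.003] t 16.85 gap 59.8 M [ 0.05 -0.22  0.04]
```

{"fn": "servo_tool", "kwargs": {"motion": [{"wx": 0,"wy": 0.001,"wz": 0,"dx": 0,"dy": 0,"dz": 0.06,"fingers": 1},{"wx": 0,"wy": 0.001,"wz": 0,"dx": 0,"dy": 0,"dz": 0.11,"fingers": 1},{"wx": 0,"wy": 0.001,"wz": 0,"dx": 0,"dy": 0,"dz": 0.14,"fingers": 1},{"wx": 0,"wy": 0.001,"wz": 0,"dx": 0,"dy": 0,"dz": 0.16,"fingers": 1},{"wx": 0,"wy": 0.001,"wz": 0,"dx": 0,"dy": 0,"dz": 0.17,"fingers": 1}]}}

```text
clock: 17.35
eef_pos: [552.7, 212.0, 103.2]
eef_rot: [3.141, -0.299, -2.995]
wrist_force: [0.5, 0.3, -2.5]
finger_gap: 60.0
finger_force: 39.9
```

{"fn": "servo_tool", "kwargs": {"motion": [{"wx": 0,"wy": 0,"wz": 0,"dx": 0,"dy": 0,"dz": 0.01,"fingers": 1},{"wx": 0,"wy": 0,"wz": 0,"dx": 0,"dy": 0,"dz": 0.02,"fingers": 1}]}}

```text
clock: 17.55
eef_pos: [552.2, 212.0, 101.5]
eef_rot: [3.141, -0.299, -2.995]
wrist_force: [0.1, -0.2, -2.7]
finger_gap: 59.3
finger_force: 39.9
```

```bash
python3 cf.py
```

```text
corner-frame TCP [-72.7  -0.   57.6] F [ 0.9 -0.3 -2.6] w [ 0.001 -0.001 -0.003] t 17.55 gap 59.3 M [ 0.04 -0.25 -0.01]
```

{"fn": "servo_tool", "kwargs": {"motion": [{"wx": 0,"wy": 0,"wz": 0,"dx": 0,"dy": 0,"dz": 0.007,"fingers": 1},{"wx": 0,"wy": 0,"wz": 0,"dx": 0,"dy": 0,"dz": 0.013,"fingers": 1}]}}

```text
clock: 17.75
eef_pos: [552.0, 211.9, 100.9]
eef_rot: [3.141, -0.298, -2.995]
wrist_force: [0.2, -1.4, 7.5]
finger_gap: 59.7
finger_force: 39.9
```

```bash
python3 cf.py
```

```text
corner-frame TCP [-72.7  -0.1  56.9] F [-2.3 -1.4  7.2] w [ 0.001 -0.002 -0.003] t 17.75 gap 59.7 M [-0.26  0.32 -0.05]
```

{"fn": "servo_tool", "kwargs": {"motion": [{"wx": 0,"wy": 0,"wz": 0,"dx": -0.01,"dy": 0,"dz": -0.005,"fingers": 1},{"wx": 0,"wy": 0,"wz": 0,"dx": -0.035,"dy": 0,"dz": -0.005,"fingers": 1},{"wx": 0,"wy": 0,"wz": 0,"dx": -0.06,"dy": 0,"dz": -0.005,"fingers": 1},{"wx": 0,"wy": 0,"wz": 0,"dx": -0.08,"dy": 0,"dz": -0.005,"fingers": 1},{"wx": 0,"wy": 0,"wz": 0,"dx": -0.09,"dy": 0,"dz": -0.005,"fingers": 1}]}}

```text
clock: 18.25
eef_pos: [560.7, 213.2, 98.2]
eef_rot: [3.141, -0.299, -2.995]
wrist_force: [-1.0, 0.3, 5.7]
finger_gap: 59.4
finger_force: 39.9
```

```bash
python3 cf.py
```

```text
corner-frame TCP [-63.5  -0.1  57. ] F [-2.6  0.5  5.2] w [ 0.001 -0.001 -0.003] t 18.25 gap 59.4 M [-0.21  0.46 -0.12]
```

{"fn": "servo_tool", "kwargs": {"motion": [{"wx": 0,"wy": 0,"wz": 0,"dx": -0.01,"dy": 0,"dz": 0,"fingers": 1},{"wx": 0,"wy": 0,"wz": 0,"dx": -0.02,"dy": 0,"dz": 0,"fingers": 1},{"wx": 0,"wy": 0,"wz": 0,"dx": -0.02,"dy": 0,"dz": 0,"fingers": 1}]}}

```text
clock: 18.55
eef_pos: [562.5, 213.5, 97.6]
eef_rot: [3.141, -0.298, -2.995]
wrist_force: [0.3, 1.0, 5.0]
finger_gap: 59.4
finger_force: 39.9
```

```bash
python3 cf.py
```

```text
corner-frame TCP [-61.5  -0.1  56.9] F [-1.  1.  5.] w [ 0.001 -0.002 -0.003] t 18.55 gap 59.4 M [-0.11  0.23 -0.08]
```

{"fn": "servo_tool", "kwargs": {"motion": [{"wx": 0,"wy": 0,"wz": 0,"dx": -0.01,"dy": 0,"dz": 0,"fingers": 1},{"wx": 0,"wy": 0,"wz": 0,"dx": -0.02,"dy": 0,"dz": 0,"fingers": 1},{"wx": 0,"wy": 0,"wz": 0,"dx": -0.02,"dy": 0,"dz": 0,"fingers": 1}]}}

```text
clock: 18.85
eef_pos: [563.6, 213.7, 97.2]
eef_rot: [3.141, -0.301, -2.995]
wrist_force: [-7.4, -0.6, 8.3]
finger_gap: 60.3
finger_force: 39.9
```

```bash
python3 cf.py
```

```text
corner-frame TCP [-60.4  -0.1  56.9] F [-9.5  0.5  5.8] w [ 0.001  0.001 -0.003] t 18.85 gap 60.3 M [-0.23  1.55 -0.19]
```

{"fn": "servo_tool", "kwargs": {"motion": [{"wx": 0,"wy": 0,"wz": 0,"dx": -0.008,"dy": 0,"dz": 0,"fingers": 1},{"wx": 0,"wy": 0,"wz": 0,"dx": 0.003,"dy": 0,"dz": 0.002,"fingers": 1},{"wx": 0,"wy": 0,"wz": 0,"dx": 0.003,"dy": 0,"dz": 0.002,"fingers": 1},{"wx": 0,"wy": 0,"wz": 0,"dx": 0.003,"dy": 0,"dz": 0,"fingers": -0.5},{"wx": 0,"wy": 0,"wz": 0,"dx": 0.003,"dy": 0,"dz": 0,"fingers": -0.9},{"wx": 0,"wy": 0,"wz": 0,"dx": 0.003,"dy": 0,"dz": 0,"fingers": -0.9},{"wx": 0,"wy": 0,"wz": 0,"dx": 0.003,"dy": 0,"dz": 0,"fingers": -0.9}]}}

```text
clock: 19.55
eef_pos: [563.9, 213.7, 96.7]
eef_rot: [3.141, -0.299, -2.995]
wrist_force: [0.5, -0.2, -1.0]
finger_gap: 87.4
finger_force: 0.0
```

{"fn": "servo_tool", "kwargs": {"motion": [{"wx": 0,"wy": 0,"wz": 0,"dx": 0,"dy": 0,"dz": -0.1,"fingers": -0.9},{"wx": 0,"wy": 0,"wz": 0,"dx": 0,"dy": 0,"dz": -0.35,"fingers": -0.9},{"wx": 0,"wy": 0,"wz": 0,"dx": 0,"dy": 0,"dz": -0.7,"fingers": -0.9},{"wx": 0,"wy": 0,"wz": 0,"dx": 0,"dy": 0,"dz": -1,"fingers": -0.9},{"wx": 0,"wy": 0,"wz": 0,"dx": 0,"dy": 0,"dz": -1,"fingers": -0.9}]}}

```text
clock: 20.05
eef_pos: [594.9, 218.3, 197.3]
eef_rot: [3.14, -0.292, -2.995]
wrist_force: [0.7, 0.4, -0.1]
finger_gap: 89.4
finger_force: 0.0
```

{"fn": "servo_tool", "kwargs": {"motion": [{"wx": 0,"wy": 0,"wz": 0,"dx": 0.1,"dy": -0.3,"dz": 0,"fingers": -0.9},{"wx": 0,"wy": 0,"wz": 0,"dx": 0.2,"dy": -0.6,"dz": 0,"fingers": -0.9},{"wx": 0,"wy": 0,"wz": 0,"dx": 0.3,"dy": -1,"dz": 0,"fingers": -0.9}]}}

```text
clock: 20.35
eef_pos: [578.6, 114.5, 201.0]
eef_rot: [3.141, -0.3, -2.993]
wrist_force: [0.9, -1.0, -0.5]
finger_gap: 89.5
finger_force: 0.0
```

{"fn": "servo_tool", "kwargs": {"motion": [{"wx": 0,"wy": 0,"wz": 0,"dx": 0.1,"dy": -0.3,"dz": 0,"fingers": -0.9},{"wx": 0,"wy": 0,"wz": 0,"dx": 0.2,"dy": -0.6,"dz": 0,"fingers": -0.9},{"wx": 0,"wy": 0,"wz": 0,"dx": 0.3,"dy": -1,"dz": 0,"fingers": -0.9},{"wx": 0,"wy": 0,"wz": 0,"dx": 0.3,"dy": -1,"dz": 0,"fingers": -0.9}]}}

```text
clock: 20.75
eef_pos: [565.2, 7.9, 210.5]
eef_rot: [-3.141, -0.299, -2.999]
wrist_force: [0.4, 0.6, -0.6]
finger_gap: 89.4
finger_force: 0.0
```

```bash
python3 -c "
from to import *
st=(534.8,209.4,.150); o=[]
for n,x0,y0,w,h,k in(('top',190,180,80,100,5),('side',300,250,135,140,2.9)):
    c=camera(n); im=cv2.resize(c['image'][y0:y0+h,x0:x0+w,::-1],None,fx=k,fy=k,interpolation=2)
    def ln(W,col):
        q=np.array([(proj(c,corner2world(st,X))-[x0,y0]+.5)*k-.5 for X in W]); cv2.polylines(im,[(q*16).round().astype(np.int32)],True,col,1,16,4)
    for z in(48,80): ln([(a,b,z) for a,b in((-120,-30),(-120,30),(0,30),(0,-30))],(255,255,0))
    o.append(im)
H=max(i.shape[0] for i in o); cv2.imwrite('pics/end.png',np.hstack([cv2.copyMakeBorder(i,0,H-i.shape[0],0,0,0) for i in o])[:,:800])"
```

```text
(no output)
```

View pics/end.png

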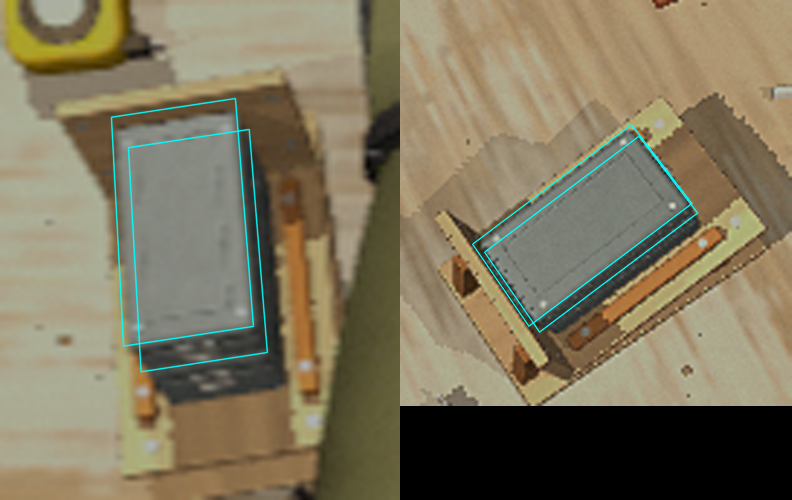

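```bash
python3 -c "
from to import *
st=(531.5,206.6,.150)
c=camera('top')
for s in(30,-30):
  print(*[np.round((proj(c,corner2world(st,(-120,s,z)))-[190,180]+.5)*5) for z in(0,48,80)])
c=camera('side')
for q in('deep_case','shallow_case'):
  r=trace(q,c); print(q,[(round(i['conf'],2),np.round(i['location'])) for i in r[:2]])
"
```

```text
[171. 414.] [147. 379.] [129. 353.]
[293. 396.] [273. 359.] [259. 334.]
deep_case [(0.52, array([380., 344.]))]
shallow_case [(0.75, array([362., 328.]))]
```

```bash
python3 -c "
from cell import *
print(sign_off())"
```

```text
the job is handed in; nothing more can be done
None
```

Job handed in at about 21 s of the 51 s limit: both drill cases lie on the slope, the shallow one squarely on the deep one, catches to the front. Force readings showed each touching the slope or the case below, then the backboard. The tape measure, cup and offcut were left alone; the hand-in returned no verdict.

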